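# Find the unlocked socket cover and push it open

## Task

Three of the four identical covers on the black socket box are locked from inside and one is free: press the ridged ends one after another, gently, with the fingertips until you find the cover that rocks. Then push its raised long end over until the cover stands upright or leans back beyond, and leave it open with the other covers shut. Grip and lift nothing, and do not disturb the things lying round the box.

Things in the scene. Friction and masses are not known exactly. Their poses are not given: they have to be found in the camera images.
- socket_box: Black socket box, fixed, 145 (x) x 314 (y) x 72 mm high; origin at the centre of its underside, x away from the robot at yaw 0, y left. Four identical aluminium covers lie flush in its top side by side along y, 74 mm apart, each 105 (x) x 62 (y) x 5 mm, over an open bay, with 2 mm play. Black ridged pads mark their far (+x) ends. Three are locked from inside; any one may be free.
- cover_1 (a joint): Hinge angle of the leftmost (+y) cover, rad: 0 shut and flush, grows as the ridged end sinks and the long end rises, 1.57 upright, 1.9 at its stop (leaning away from the robot). A free cover turns under about 0.06 N m and its stiff hinge keeps it at the angle it is left at; a locked one stays under 0.2 and springs back.
- cover_1_pad (a point): Centre of the ridged pad of the leftmost (+y) cover, on its top face, 27 mm beyond (+x) the hinge line; pad 34 (x) x 52 (y) mm, ridges 1.5 mm high. Moves with the cover. Pressed here a locked cover gives springily, 1 mm at 8 N, 4 mm at most; the free one sinks under 2 to 3 N (bay clear for 40 mm below the top).
- cover_1_edge (a point): Middle of the near (-x) edge of the long plain end of the leftmost (+y) cover, 60 mm from the hinge line; rises when a free cover's ridged end is pressed. Pressing down on the long end moves no cover. Moves with the cover, which is of smooth metal (friction about 0.25).
- cover_1_hinge (a point): Middle of the hinge line of the leftmost (+y) cover, which runs along the box's y, 7.5 mm beyond (+x) the box's middle and 2.5 mm below its top; the short ridged end reaches 45 mm beyond it, the long plain end 60 mm towards the robot.
- cover_2 (a joint): Hinge angle of the second from the left cover, rad: 0 shut and flush, grows as the ridged end sinks and the long end rises, 1.57 upright, 1.9 at its stop (leaning away from the robot). A free cover turns under about 0.06 N m and its stiff hinge keeps it at the angle it is left at; a locked one stays under 0.2 and springs back.
- cover_2_pad (a point): Centre of the ridged pad of the second from the left cover, on its top face, 27 mm beyond (+x) the hinge line; pad 34 (x) x 52 (y) mm, ridges 1.5 mm high. Moves with the cover. Pressed here a locked cover gives springily, 1 mm at 8 N, 4 mm at most; the free one sinks under 2 to 3 N (bay clear for 40 mm below the top).
- cover_2_edge (a point): Middle of the near (-x) edge of the long plain end of the second from the left cover, 60 mm from the hinge line; rises when a free cover's ridged end is pressed. Pressing down on the long end moves no cover. Moves with the cover, which is of smooth metal (friction about 0.25).
- cover_2_hinge (a point): Middle of the hinge line of the second from the left cover, which runs along the box's y, 7.5 mm beyond (+x) the box's middle and 2.5 mm below its top; the short ridged end reaches 45 mm beyond it, the long plain end 60 mm towards the robot.
- cover_3 (a joint): Hinge angle of the third from the left cover, rad: 0 shut and flush, grows as the ridged end sinks and the long end rises, 1.57 upright, 1.9 at its stop (leaning away from the robot). A free cover turns under about 0.06 N m and its stiff hinge keeps it at the angle it is left at; a locked one stays under 0.2 and springs back.
- cover_3_pad (a point): Centre of the ridged pad of the third from the left cover, on its top face, 27 mm beyond (+x) the hinge line; pad 34 (x) x 52 (y) mm, ridges 1.5 mm high. Moves with the cover. Pressed here a locked cover gives springily, 1 mm at 8 N, 4 mm at most; the free one sinks under 2 to 3 N (bay clear for 40 mm below the top).
- cover_3_edge (a point): Middle of the near (-x) edge of the long plain end of the third from the left cover, 60 mm from the hinge line; rises when a free cover's ridged end is pressed. Pressing down on the long end moves no cover. Moves with the cover, which is of smooth metal (friction about 0.25).
- cover_3_hinge (a point): Middle of the hinge line of the third from the left cover, which runs along the box's y, 7.5 mm beyond (+x) the box's middle and 2.5 mm below its top; the short ridged end reaches 45 mm beyond it, the long plain end 60 mm towards the robot.
- cover_4 (a joint): Hinge angle of the rightmost (-y) cover, rad: 0 shut and flush, grows as the ridged end sinks and the long end rises, 1.57 upright, 1.9 at its stop (leaning away from the robot). A free cover turns under about 0.06 N m and its stiff hinge keeps it at the angle it is left at; a locked one stays under 0.2 and springs back.
- cover_4_pad (a point): Centre of the ridged pad of the rightmost (-y) cover, on its top face, 27 mm beyond (+x) the hinge line; pad 34 (x) x 52 (y) mm, ridges 1.5 mm high. Moves with the cover. Pressed here a locked cover gives springily, 1 mm at 8 N, 4 mm at most; the free one sinks under 2 to 3 N (bay clear for 40 mm below the top).
- cover_4_edge (a point): Middle of the near (-x) edge of the long plain end of the rightmost (-y) cover, 60 mm from the hinge line; rises when a free cover's ridged end is pressed. Pressing down on the long end moves no cover. Moves with the cover, which is of smooth metal (friction about 0.25).
- cover_4_hinge (a point): Middle of the hinge line of the rightmost (-y) cover, which runs along the box's y, 7.5 mm beyond (+x) the box's middle and 2.5 mm below its top; the short ridged end reaches 45 mm beyond it, the long plain end 60 mm towards the robot.
- tea_cup: White cup with a handle, 93x120x59 mm, loose to the right of the box; bystander. Origin at the centre of its underside.
- solder_paste: Small white jar with a green lid, 36 mm across, 28 mm high, loose to the left of the box; bystander. Origin at the centre of its underside.
- control_board: Green circuit board, 55x79x5 mm, lying loose in front of the box; bystander. Origin at the centre of its underside.
- croc_red: Red crocodile clip, 12x56x12 mm, lying loose in front of the box; bystander. Origin at the centre of its underside.

How it is judged (in metres and radians):
On the way:
1. the free cover has been rocked by pressing its ridged end (at least 0.25 rad) (value of joint any of cover_1, cover_2, cover_3, cover_4 above 0.25 rad), for 0.1 s.
At the end, for the whole second after the job is handed in: one cover stands open at 1.4 rad (80 degrees) or more and at rest, the three others are shut (under 0.1 rad), and the cup, jar, board and clip are within 20 mm of where they were (((value of joint cover_1 between 1.4 and 2 rad and velocity of joint cover_1 between -0.1 and 0.1 rad/s and value of joint each of cover_2, cover_3, cover_4 below 0.1 rad) or (value of joint cover_2 between 1.4 and 2 rad and velocity of joint cover_2 between -0.1 and 0.1 rad/s and value of joint each of cover_1, cover_3, cover_4 below 0.1 rad) or (value of joint cover_3 between 1.4 and 2 rad and velocity of joint cover_3 between -0.1 and 0.1 rad/s and value of joint each of cover_1, cover_2, cover_4 below 0.1 rad) or (value of joint cover_4 between 1.4 and 2 rad and velocity of joint cover_4 between -0.1 and 0.1 rad/s and value of joint each of cover_1, cover_2, cover_3 below 0.1 rad)) and distance of each of tea_cup, solder_paste, control_board, croc_red from where it was at the start of the episode below 0.02 m); the robot touches nothing.
It fails at once if a cover is pressed with more than 80 N (contact force between any of the arm, the fingers and cover_1 above 80 N or contact force between any of the arm, the fingers and cover_2 above 80 N or contact force between any of the arm, the fingers and cover_3 above 80 N or contact force between any of the arm, the fingers and cover_4 above 80 N).
It fails at once if an opened cover (over 0.3 rad) is gripped or forced with more than 25 N ((value of joint cover_1 above 0.3 rad and contact force between the fingers and cover_1 above 25 N) or (value of joint cover_2 above 0.3 rad and contact force between the fingers and cover_2 above 25 N) or (value of joint cover_3 above 0.3 rad and contact force between the fingers and cover_3 above 25 N) or (value of joint cover_4 above 0.3 rad and contact force between the fingers and cover_4 above 25 N)).
It fails at once if the cup, jar, board or clip is moved or lifted by more than 20 mm (distance of any of tea_cup, solder_paste, control_board, croc_red from where it was at the start of the episode above 0.02 m).
It also fails if it takes over 61 s, if anything falls off the work surface, if the arm or the gripper's body presses on something with over 40 N, if the wrist force passes 120 N, or if a joint passes its speed limit or range.

## Robot

A 6-joint arm with a two-finger parallel gripper is mounted at the origin on a cart in front of the work surface, level with it; the furniture and walls round the work are solid. World frame = base frame: x ahead of the robot, y to its left, z up, the work surface at z = 0. Lengths are in mm, angles in degrees, forces in N, time in s.
With the tool pointing down it reaches from about 300 to 850 mm from the base axis. Payload 4.2 kg.
Tool frame: the origin (TCP) lies midway between the tips of the shut fingers; the grasp point (between the pads) lies 19 mm behind it (env.grasp_offset is the distance from the TCP to the grasp point, in mm); z points along the fingers, y is the line along which they close (so a half turn about z gives the same grasp; the last joint's range is limited). The gripper opens to 91 mm and grips with 3 to 60 N. Pads are 32 mm wide; open, the fingers measure 118 mm over their backs; the gripper's body (76 mm by 178 mm) begins 60 mm behind the grasp point.
Start: joints at [69.672, 18.312, 89.639, -0, 72.044, -1.146], TCP at [188.936, 543.09, 213.976] pointing down, gripper open.
Joint ranges: [-177.97, 177.97], [-48.28, 115.42], [12.27, 149.76], [-77.06, 257.06], [2.81, 150.46], [-146.56, 146.56]. Speed limits (degrees/s): [147.25, 147.25, 180, 180, 180, 180].

## Interface

Orientations are given as [roll, pitch, yaw] about the fixed x, y, z axes, in that order (R = Rz(yaw) Ry(pitch) Rx(roll)).
In Python, from workcell import env, optics gives the robot as it stands. The module is installed in compiled form; this text tells all that it offers.
- The arm moves only by the tool send_rows, never from a script. Its argument "targets" is a list that holds one entry, the list of rows, each a list of 7 numbers: the turn, a rotation vector about the world's x, y, z scaled (see below), then the shift along the world's x, y, z scaled (see below), then the closure, from -1 (fully open) to 1 (shut). In form: [[[rx, ry, rz, x, y, z, gripper], ...]]. A call has 1 to 12 rows; each row shifts and turns the commanded pose from where the row before left it; what a row does not reach is not made up. The controller multiplies each number of a shift by 0.2 m and each number of a turn by pi/2 rad. A row lasts 1/10 s, in which the tool goes at most 50 mm and 8.59 degrees, less where a joint would pass 70% of its speed; a pose out of reach is approached as far as the arm can. A call with a number of a shift or a turn outside -1 to 1 is refused whole. A call with a gripper value outside its range is refused whole. The fingers move at their own pace and stop on an object; "grip_force" is the grip in N (left out, the last holds). Time passes only in rows, so rows that do not move let the fingers close. It gives the time, the measured TCP pose, the force, the opening and the grip force at its end, in the units of the state.
- env.state(): the state, without advancing time (a new reading comes with each control period).
- optics.grab_frame(name): name is "side" or "top" or "wrist"; returns (picture, depth): 480x640x3 uint8, red, green, blue; 480x640 float32, mm along the optical axis (not along the pixel's ray), 0 where there is no reading.
- optics.camera_info(name): a dict with "camera_matrix" (3x3 intrinsics, pixels), "k1" (the pictures are not rectified: a ray, as slopes to the right and down, at radius r is drawn at 1 + k1 r^2 times it, then the intrinsics apply), "R" (3x3) and "t" (3): a world point X has camera coordinates R X + t; the wrist camera has in their place "mount" (4x4, takes a point from camera to tool coordinates, whose origin is the TCP and whose axes are the flange's). Camera axes: x right, y down, z forward; pixel columns grow to the right and rows downward; lengths in mm; the calibration is good to about 2 mm. A picture is of the moment at which its call begins: read the wrist's pose just before it. camera_info takes no time and is no camera call.
- env.job_done(): hands the job in; it is judged then, once.
Trained networks look in the newest picture that a camera, given by its name, has taken for a name from the list of things; names that differ only in an ending like _2 or _b are one class to them, and where a whole thing is asked for, a point or a joint stands for the part that bears it (a point fixed in the world has none). Each returns a list of dicts, best first, with "conf" (0 to 1); they miss things now and then, are a little off and sometimes report something else, mostly with a low value. They report only what shows in the picture. A call takes as long as a camera call.
- optics.silhouettes(camera, name): "mask" (480x640 bool, what is visible of it) and "at" ([column, row] in pixels, amid what is visible of it).
- optics.place_of(camera, name): "at" ([column, row] in pixels: a listed point, or the origin of a listed thing).
The state is a dict: "time_s": time; "qpos": joint angles; "qvel": joint speeds; "effort": joint torques, N m; "ee_pos": TCP position; "ee_rot": TCP orientation; "force": force on the tool from outside, world axes, zero at the start; "torque": the same for the moment, N m; "gripper_width": finger opening in mm; "gripper_force": force on a finger pad.
Only numpy, scipy, OpenCV 4.12 (cv2) and the standard library are available. Lean on these libraries where they do the work, as an engineer would, in place of code of your own. Each camera call takes 0.05 s, during which the arm holds its last target. There are 200 camera calls.

## Working session

There is one attempt and no reset: what is moved stays moved. The work goes in short steps, Python scripts to look and compute and a tool call to move; the robot and the scene stay as the last step left them, time stands still between calls to the robot, and variables do not carry over. Pictures are saved under pics/ and viewed, at most 10 in all, crops included, and the job is handed in when it is done.

Besides the shell and the picture viewer there is one more tool, called after "Call:" as name([rows], argument=value, ...), one row to a line, values as JSON. send_rows: Moves the arm, as the interface text tells. Its arguments: {"type":"object","properties":{"targets":{"type":"array"},"grip_force":{"type":"number"}},"required":["targets"]}

```bash
mkdir -p pics
cat > h.py <<'E'
import numpy as np, cv2
from workcell import env, optics
from scipy.spatial.transform import Rotation as Ro
def ray(ci,u,v):
    K=np.array(ci["camera_matrix"]);d=np.array([(u-K[0,2])/K[0,0],(v-K[1,2])/K[1,1]])
    s=d.copy()
    for _ in range(20): s=d/(1+ci["k1"]*(s@s))
    return np.array([s[0],s[1],1.])
def on_plane(cam,u,v,z):
    ci=optics.camera_info(cam);R=np.array(ci["R"]);t=np.array(ci["t"]).ravel()
    o=-R.T@t;d=R.T@ray(ci,u,v);return o+d*(z-o[2])/d[2]
E
python3 - <<'E'
from h import *
for c in ("top","side"):
    im,d=optics.grab_frame(c);cv2.imwrite(f"pics/{c}0.png",im[:,:,::-1])
    for n in ["cover_1_pad","cover_1_edge","cover_1_hinge","socket_box","tea_cup","solder_paste","control_board","croc_red"]:
        z=0 if n[:5]!="cover" else 72
        for r in optics.place_of(c,n)[:5]:
            print(c,n,round(r["conf"],2),np.round(r["at"]),np.round(on_plane(c,*r["at"],z)))
s=env.state();print(s["ee_pos"],s["ee_rot"],s["time_s"],s["force"])
E
```

```text
top cover_1_pad 0.7 [252. 214.] [632. 119.  72.]
top cover_1_pad 0.55 [312. 305.] [423. -15.  72.]
top cover_1_edge 0.65 [243. 249.] [550. 140.  72.]
top cover_1_edge 0.6 [340. 247.] [553. -78.  72.]
top cover_1_hinge 0.97 [246. 223.] [612. 134.  72.]
top cover_1_hinge 0.66 [270. 254.] [538.  78.  72.]
top cover_1_hinge 0.3 [312. 303.] [427. -14.  72.]
top socket_box 0.91 [294. 246.] [570.  28.   0.]
top socket_box 0.67 [282. 221.] [630.  56.   0.]
top tea_cup 0.72 [398. 284.] [ 474. -220.    0.]
top solder_paste 0.69 [212. 225.] [622. 226.   0.]
top control_board 0.78 [245. 290.] [464. 145.   0.]
top croc_red 0.62 [300. 264.] [525.  13.   0.]
top croc_red 0.46 [312. 304.] [431. -15.   0.]
side cover_1_pad 0.96 [282. 275.] [634. 117.  72.]
side cover_1_edge 0.93 [326. 282.] [555. 151.  72.]
side cover_1_hinge 0.84 [295. 276.] [610. 125.  72.]
side socket_box 0.67 [307. 278.] [578.  35.   0.]
side tea_cup 0.55 [338. 218.] [ 467. -219.    0.]
side solder_paste 0.8 [291. 346.] [630. 232.   0.]
side solder_paste 0.59 [370. 306.] [467. 146.   0.]
side solder_paste 0.47 [368. 257.] [434. -24.   0.]
side control_board 0.85 [373. 302.] [460. 134.   0.]
side croc_red 0.5 [372. 256.] [422. -25.   0.]
[188.94478314 543.08429182 214.00866904] [1.79990540e+02 4.52556836e-05 1.60815834e+02] 0.9 [ 0.84185769 -0.21052153 -0.66275072]
```

Run:
```python
from h import *
a=cv2.imread("pics/top0.png")[180:330,180:440];cv2.imwrite("pics/topc.png",cv2.resize(a,None,fx=3,fy=3,interpolation=cv2.INTER_CUBIC))
im,d=optics.grab_frame("top");ci=optics.camera_info("top");R=np.array(ci["R"]);t=np.array(ci["t"]).ravel()
P=[]
for v in range(180,330):
    for u in range(180,440):
        if d[v,u]>0:
            X=R.T@(ray(ci,u,v)*d[v,u]-t)
            if 62<X[2]<84: P.append(X)
P=np.array(P)
m=np.array([577,33]);
k=np.hypot(*(P[:,:2]-m).T)<185;P=P[k]
print(len(P),np.median(P[:,2]),cv2.minAreaRect(P[:,:2].astype(np.float32)))
mk=optics.silhouettes("top","socket_box")
for r in mk[:2]:
    v,u=np.nonzero(r["mask"]);Q=np.array([on_plane("top",x,y,72)[:2] for x,y in zip(u,v)],np.float32)
    print(r["conf"],len(Q),cv2.minAreaRect(Q))
```

```text
8327 72.80562738029951 ((570.0192260742188, 25.173660278320312), (314.400634765625, 145.802001953125), 73.83500671386719)Traceback (most recent call last):
  File "<stdin>", line 16, in <module>
  File "h.py", line 10, in on_plane
    ci=optics.camera_info(cam);R=np.array(ci["R"]);t=np.array(ci["t"]).ravel()
ValueError: time passes only in moves, steps and waits
```

View pics/topc.png

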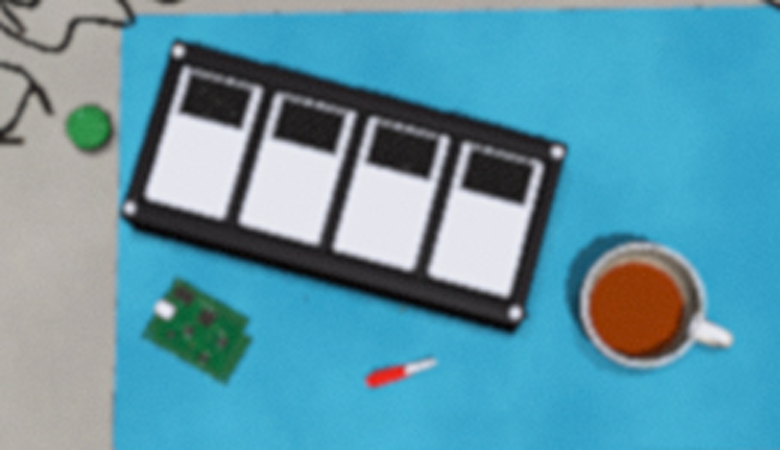

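The picture shows the box turned about -16°, with four covers (crop px about (205,140), (297,165), (390,190) and (485,215)). The jar is at (88,127), the board at (197,330), the clip at (400,372) and the cup at (640,305). The depth fit puts the box centre at (570,25) with yaw -16.2°.

Call:
send_rows([
  [[0,0,-0.0806,0.15,-0.14,0,1],[0,0,-0.0806,0.15,-0.14,0,1],[0,0,-0.0806,0.15,-0.14,0,1],[0,0,-0.0806,0.15,-0.14,0,1],[0,0,-0.0806,0.15,-0.14,0,1],[0,0,-0.0806,0.15,-0.14,0,1],[0,0,-0.0806,0.15,-0.14,0,1],[0,0,-0.0806,0.15,-0.14,0,1],[0,0,-0.0806,0.15,-0.14,0,1],[0,0,-0.0806,0.15,-0.14,0,1],[0,0,-0.0806,0.15,-0.14,0,1],[0,0,-0.0806,0.15,-0.14,0,1]],
])

```text
time_s: 2.2
ee_pos: [550.0, 205.8, 214.1]
ee_rot: [180.0, -0.0, 73.5]
force: [0.1, 0.2, -0.3]
gripper_width: 0.7
gripper_force: 0.0
```

Call:
send_rows([
  [[0,0,0,0.142,-0.14,0,1],[0,0,0,0.142,-0.14,0,1],[0,0,0,0.141,-0.14,0,1],[0,0,0,0,0,-0.2,1],[0,0,0,0,0,-0.2,1],[0,0,0,0,0,-0.14,1],[0,0,0,0,0,-0.08,1],[0,0,0,0,0,0,1],[0,0,0,0,0,0,1]],
])

```text
time_s: 3.1
ee_pos: [634.3, 123.2, 90.4]
ee_rot: [180.0, -0.0, 73.8]
force: [0.1, 0.5, 0.5]
gripper_width: 0.6
gripper_force: 0.0
```

Run:
```python
from h import *
im,d=optics.grab_frame("side");cv2.imwrite("pics/s1.png",cv2.resize(im[180:360,180:440,::-1],None,fx=3,fy=3))
```

```text
(no output)
```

View pics/s1.png

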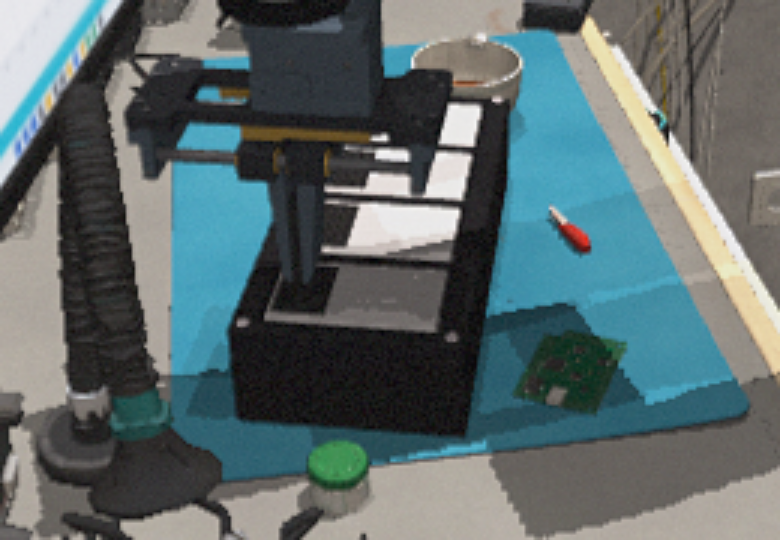

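Shut fingertips hover over pad 1 (about px (300,290)), clear of everything. Now pressing.

Call:
send_rows([
  [[0,0,0,0,0,-0.04,1],[0,0,0,0,0,-0.03,1],[0,0,0,0,0,-0.01,1],[0,0,0,0,0,-0.005,1],[0,0,0,0,0,-0.005,1],[0,0,0,0,0,-0.005,1],[0,0,0,0,0,0,1],[0,0,0,0,0,0,1]],
])

```text
time_s: 3.95
ee_pos: [634.0, 123.1, 72.0]
ee_rot: [180.0, -0.0, 73.8]
force: [-1.9, -0.6, 4.7]
gripper_width: 0.7
gripper_force: 2.7
```

Call:
send_rows([
  [[0,0,0,0,0,-0.005,1],[0,0,0,0,0,-0.005,1],[0,0,0,0,0,0,1],[0,0,0,0,0,0,1]],
])

```text
time_s: 4.35
ee_pos: [634.1, 123.1, 71.6]
ee_rot: [179.9, -0.0, 73.8]
force: [-4.4, -1.7, 12.8]
gripper_width: 0.3
gripper_force: 6.5
```

Call:
send_rows([
  [[0,0,0,0,0,0.1,1],[0,0,0,-0.0515,-0.18,0,1],[0,0,0,-0.0515,-0.18,0,1],[0,0,0,0,0,0,1],[0,0,0,0,0,-0.06,1],[0,0,0,0,0,-0.015,1],[0,0,0,0,0,-0.01,1],[0,0,0,0,0,-0.005,1],[0,0,0,0,0,-0.005,1],[0,0,0,0,0,-0.005,1],[0,0,0,0,0,0,1],[0,0,0,0,0,0,1]],
])

```text
time_s: 5.55
ee_pos: [613.8, 51.4, 69.2]
ee_rot: [179.9, -0.0, 73.8]
force: [1.1, 0.1, 1.7]
gripper_width: 0.3
gripper_force: 1.1
```

Cover 2 sinks under about 2 N, so it is the free one. Pressing it deeper.

Call:
send_rows([
  [[0,0,0,0,0,-0.01,1],[0,0,0,0,0,-0.01,1],[0,0,0,0,0,-0.01,1],[0,0,0,0,0,-0.01,1],[0,0,0,0,0,-0.01,1],[0,0,0,0,0,-0.01,1],[0,0,0,0,0,0,1],[0,0,0,0,0,0,1]],
])

```text
time_s: 6.35
ee_pos: [613.3, 50.9, 56.5]
ee_rot: [-180.0, 0.0, 73.8]
force: [2.0, -0.2, 0.3]
gripper_width: 0.3
gripper_force: 0.7
```

Call:
send_rows([
  [[0,0,0,0,0,0.12,1],[0,0,0,0,0,0.2,1],[0,0,0,0,0,0.15,1],[0,0,0,-0.17,0.05,0,1],[0,0,0,-0.18,0.05,0,1],[0,0,0,-0.17,0.05,0,1],[0,0,0,0,0,0,1],[0,0,0,0,0,0,1]],
])

```text
time_s: 7.15
ee_pos: [508.8, 81.2, 151.0]
ee_rot: [-180.0, 0.0, 73.8]
force: [0.4, -0.5, 0.7]
gripper_width: 0.8
gripper_force: 0.0
```

Run:
```python
from h import *
im,d=optics.grab_frame("side");cv2.imwrite("pics/s2.png",cv2.resize(im[180:360,180:440,::-1],None,fx=3,fy=3))
for r in optics.place_of("side","cover_2_edge"):print(r)
```

```text
{'at': [323.3, 238.9], 'conf': 0.64}
```

View pics/s2.png

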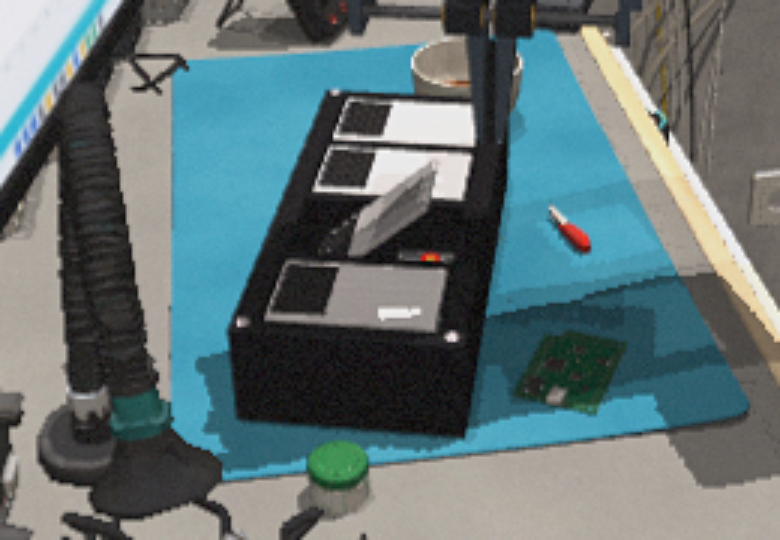

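Cover 2 is raised about 45–50° (edge near px (437,165)). The finger is on the robot side of it, so next I lower and push.

Call:
send_rows([
  [[0,0,0,0,0,-0.15,1],[0,0,0,0,0,-0.12,1],[0,0,0,0,0,0,1],[0,0,0,0.024,-0.007,0,1],[0,0,0,0.024,-0.007,0,1],[0,0,0,0.024,-0.007,0,1],[0,0,0,0.024,-0.007,0,1],[0,0,0,0.024,-0.007,0,1],[0,0,0,0.024,-0.007,0,1],[0,0,0,0.024,-0.007,0,1],[0,0,0,0.024,-0.007,0,1],[0,0,0,0.024,-0.007,0,1]],
])

```text
time_s: 8.45
ee_pos: [553.1, 68.4, 97.0]
ee_rot: [180.0, -0.0, 73.8]
force: [-1.7, 0.3, 1.3]
gripper_width: 0.3
gripper_force: 0.9
```

Call:
send_rows([
  [[0,0,0,0.02,-0.0058,0,1],[0,0,0,0.02,-0.0058,0,1],[0,0,0,0.02,-0.0058,0,1],[0,0,0,0.015,-0.0044,0,1],[0,0,0,0.015,-0.0044,0,1],[0,0,0,0.015,-0.0044,0,1],[0,0,0,0,0,0,1],[0,0,0,0,0,0,1]],
])

```text
time_s: 9.25
ee_pos: [573.9, 62.3, 97.0]
ee_rot: [180.0, -0.0, 73.8]
force: [-0.0, -0.2, 0.2]
gripper_width: 0.4
gripper_force: 0.0
```

Run:
```python
from h import *
im,d=optics.grab_frame("side");cv2.imwrite("pics/s3.png",cv2.resize(im[180:360,180:440,::-1],None,fx=3,fy=3))
```

```text
(no output)
```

View pics/s3.png

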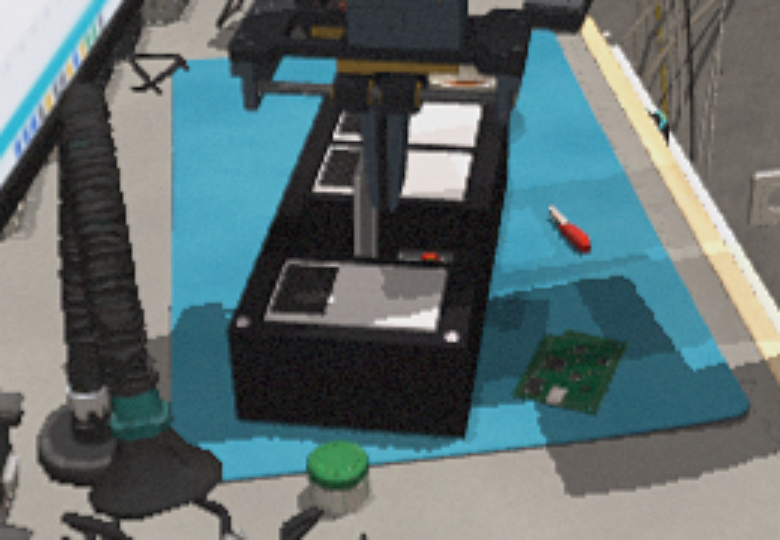

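The cover stands about upright, with its edge at px (365,170)–(368,255). A few more millimetres should lean it back, then I withdraw.

Call:
send_rows([
  [[0,0,0,0.012,-0.0035,0,1],[0,0,0,0.012,-0.0035,0,1],[0,0,0,0,0,0,1],[0,0,0,0,0,0,1],[0,0,0,-0.05,0.0145,0,1],[0,0,0,-0.1,0.029,0,1],[0,0,0,-0.1,0.029,0,1],[0,0,0,0,0,0.2,1],[0,0,0,0,0,0.2,1],[0,0,0,0,0,0.1,1],[0,0,0,0,0,0,1],[0,0,0,0,0,0,1]],
])

```text
time_s: 10.5
ee_pos: [527.5, 75.6, 196.6]
ee_rot: [-180.0, 0.0, 73.8]
force: [-0.7, -0.8, -0.0]
gripper_width: 0.6
gripper_force: 0.0
```

Run:
```python
from h import *
im,d=optics.grab_frame("side");cv2.imwrite("pics/s4.png",cv2.resize(im[180:360,180:440,::-1],None,fx=3,fy=3))
```

```text
(no output)
```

View pics/s4.png

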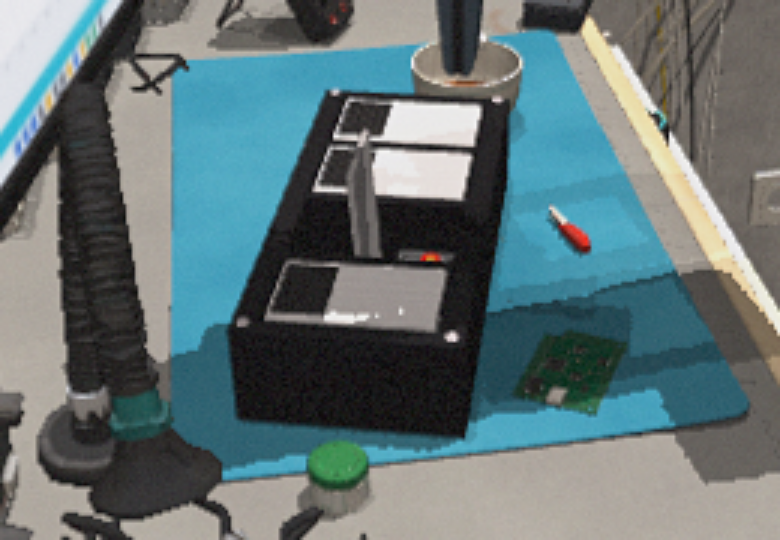

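Cover 2 leans slightly back past upright (px (365,130)–(368,255)). The other covers are shut, the bystanders are unmoved and the arm is clear.

```bash
python3 -c "
from workcell import env
print(env.job_done())"
```

```text
the job is handed in; nothing more can be done
None
```

The second cover from the left was the free one; I rocked it and left it open just past upright, with the other covers shut and the cup, jar, board and clip undisturbed in the last picture, and handed the job in (no verdict was returned).

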